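Swap the canisters and straighten the tea tins

TASK

The blue and the white canister stand on each other's coasters: first swap them, parking one of them on the empty ceramic dish meanwhile, so that each ends upright and wholly on the coaster of its own colour. Then hold the wooden straightedge by its grip and push the little tea tins with its long edges, from whichever sides they need, into one straight upright row centred along the brass line, never touching the tins with the gripper itself, and lay the straightedge back flat and lengthwise in the middle of its felt strip. Leave the kettle, teapot and mugs alone.

Things in the scene. Friction and masses are not known exactly. Their poses are not given: they have to be found in the camera images.
- can_blue: Blue enamel canister, closed, squat and weighted at the bottom: round, 64 mm across, 50 mm tall to the lid's top, with a round wooden knob on top 24 mm across and 24 mm high (knob top 74 mm above the underside). About 0.3 kg. Origin at the centre of its underside, z up. It starts on the other colour's coaster.
- can_white: White enamel canister, closed, squat and weighted at the bottom: round, 64 mm across, 50 mm tall to the lid's top, with a round wooden knob on top 24 mm across and 24 mm high (knob top 74 mm above the underside). About 0.3 kg. Origin at the centre of its underside, z up. It starts on the other colour's coaster.
- coaster_blue: Blue coaster fixed to the shelf, a flat disc 88 mm across, 4 mm thick: the blue canister's place. Origin at the centre of its underside.
- coaster_white: White coaster fixed to the shelf, a flat disc 88 mm across, 4 mm thick: the white canister's place. Origin at the centre of its underside.
- dish: Flat round terracotta-coloured ceramic dish fixed to the shelf, 100 mm across, 4 mm thick, no rim, empty at the start: the free parking spot. Origin at the centre of its underside.
- line: Thin brass line inlaid flush in the shelf top, 320 mm long and 8 mm wide. Origin at its middle, at shelf height; its y axis runs along it, its x axis across it, roughly away from the robot.
- tin1: Small round closed tea tin, aluminium with a green lid, 44 mm across, 40 mm tall, about 0.12 kg, loose on the shelf beside the brass line, at first 15 to 35 mm off it on the robot's or the far side, with about 60 mm between neighbours along the line. Three to five of the five are present. Origin at the centre of its underside.
- tin2: Small round closed tea tin, aluminium with a green lid, 44 mm across, 40 mm tall, about 0.12 kg, loose on the shelf beside the brass line, at first 15 to 35 mm off it on the robot's or the far side, with about 60 mm between neighbours along the line. Three to five of the five are present. Origin at the centre of its underside.
- tin3: Small round closed tea tin, aluminium with a green lid, 44 mm across, 40 mm tall, about 0.12 kg, loose on the shelf beside the brass line, at first 15 to 35 mm off it on the robot's or the far side, with about 60 mm between neighbours along the line. Three to five of the five are present. Origin at the centre of its underside.
- tin4: Small round closed tea tin, aluminium with a green lid, 44 mm across, 40 mm tall, about 0.12 kg, loose on the shelf beside the brass line, at first 15 to 35 mm off it on the robot's or the far side, with about 60 mm between neighbours along the line. Three to five of the five are present. Origin at the centre of its underside.
- tin5: Small round closed tea tin, aluminium with a green lid, 44 mm across, 40 mm tall, about 0.12 kg, loose on the shelf beside the brass line, at first 15 to 35 mm off it on the robot's or the far side, with about 60 mm between neighbours along the line. Three to five of the five are present. Origin at the centre of its underside.
- ruler: Pale wooden straightedge, lies flat: 300 mm long (its x axis), 60 mm wide (y), 8 mm thick, steel-lined long edges 30 mm either side of its middle, both usable. On top at its middle a black upright grip rib, 90 mm long (along x), 14 mm thick (across y), standing from 8 to 38 mm above the underside. About 0.25 kg. Origin at the centre of its underside; alike both ways round.
- felt: Grey felt strip, flush with the shelf, 340 mm long (its x axis) by 80 mm wide: the straightedge's place. Origin at its middle, at shelf height.
- kettle: Blue enamel kettle, 156 mm across, 200 mm tall with its bail handle. Bystander, loose: leave it alone. Origin at the centre of its underside.
- teapot: Clear glass teapot, 120 mm across, 118 mm tall. Bystander, loose: leave it alone. Origin at the centre of its underside.
- mug1: White mug, 76 mm across, 85 mm tall. Bystander, loose: leave it alone. Origin at the centre of its underside.
- mug2: White mug, 76 mm across, 85 mm tall. Bystander, loose: leave it alone. Origin at the centre of its underside.
Things that resemble listed ones, but are neither listed nor needed, are in the scene too. There is more than one size of the can_blue; the job needs the middle-sized.

How it is judged (in metres and radians):
On the way, in this order (a step that is already met when the one before it is completed fails the run):
1. one of the canisters stands upright, released, on the ceramic dish (((horizontal distance between can_blue and dish below 0.03 m and height (world z) of can_blue below 0.008 m and angle between can_blue's own z axis and vertical below 0.08 rad and contact force between the fingers and can_blue below 0.1 N and linear speed of can_blue below 0.03 m/s) or (horizontal distance between can_white and dish below 0.03 m and height (world z) of can_white below 0.008 m and angle between can_white's own z axis and vertical below 0.08 rad and contact force between the fingers and can_white below 0.1 N and linear speed of can_white below 0.03 m/s))), for 0.2 s.
2. both canisters stand upright, released, each on the coaster of its own colour (horizontal distance between can_blue and coaster_blue below 0.014 m and height (world z) of each of can_blue, can_white below 0.008 m and angle between each of can_blue, can_white's own z axis and vertical below 0.08 rad and contact force between the fingers and can_blue below 0.1 N and linear speed of each of can_blue, can_white below 0.03 m/s and horizontal distance between can_white and coaster_white below 0.014 m and contact force between the fingers and can_white below 0.1 N), for 0.2 s.
3. while the gripper holds the straightedge, all tins stand in a straight row on the brass line (x of tin1 in the frame of line between -0.008 and 0.008 m and y of tin1 in the frame of line between -0.16 and 0.16 m and angle between each of tin1, tin2, tin3, tin4, tin5's own z axis and vertical below 0.1 rad and linear speed of each of tin1, tin2, tin3, tin4, tin5 below 0.02 m/s and x of tin2 in the frame of line between -0.008 and 0.008 m and y of tin2 in the frame of line between -0.16 and 0.16 m and x of tin3 in the frame of line between -0.008 and 0.008 m and y of tin3 in the frame of line between -0.16 and 0.16 m and x of tin4 in the frame of line between -0.008 and 0.008 m and y of tin4 in the frame of line between -0.16 and 0.16 m and x of tin5 in the frame of line between -0.008 and 0.008 m and y of tin5 in the frame of line between -0.16 and 0.16 m and contact force between the fingers and ruler above 1 N), for 0.2 s.
At the end, for the whole second after the job is handed in: Each canister upright, centre within 14 mm of its own coaster's centre; every tin present upright, centre within 8 mm of the brass line's centre line and within its length; straightedge flat on the felt, centres within 25 mm, 0.15 rad of lengthwise; all released, at rest (all of step 2 and x of tin1 in the frame of line between -0.008 and 0.008 m and y of tin1 in the frame of line between -0.16 and 0.16 m and angle between each of tin1, tin2, tin3, tin4, tin5's own z axis and vertical below 0.1 rad and linear speed of each of tin1, tin2, tin3, tin4, tin5, ruler below 0.02 m/s and x of tin2 in the frame of line between -0.008 and 0.008 m and y of tin2 in the frame of line between -0.16 and 0.16 m and x of tin3 in the frame of line between -0.008 and 0.008 m and y of tin3 in the frame of line between -0.16 and 0.16 m and x of tin4 in the frame of line between -0.008 and 0.008 m and y of tin4 in the frame of line between -0.16 and 0.16 m and x of tin5 in the frame of line between -0.008 and 0.008 m and y of tin5 in the frame of line between -0.16 and 0.16 m and horizontal distance between ruler and felt below 0.025 m and angle between the x axis of ruler and the x axis of felt, either way round below 0.15 rad and angle between ruler's own z axis and vertical below 0.08 rad and height (world z) of ruler below 0.006 m); the robot touches nothing.
It fails at once if the kettle, the teapot or a mug is moved more than 30 mm (distance of any of kettle, teapot, mug1, mug2 from where it was at the start of the episode above 0.03 m).
It fails at once if the gripper's fingers press on a tea tin (contact force between the fingers and tin1 above 1 N or contact force between the fingers and tin2 above 1 N or contact force between the fingers and tin3 above 1 N or contact force between the fingers and tin4 above 1 N or contact force between the fingers and tin5 above 1 N).
Of tin1, tin2, tin3, tin4, tin5 only 3 to 5 are there at a start; the rules pass over those that are not, and their reading is None.
At some moment in a run one of can_blue, can_white may be knocked a few centimetres aside while the robot is not near it.
Once in a run the grip may slacken for a moment while it holds something.
It also fails if it takes over 208 s, if anything falls off the work surface, if the arm or the gripper's body presses on something with over 40 N, if the wrist force passes 120 N, or if a joint passes its speed limit or range.

ROBOT

A 7-joint arm with a two-finger parallel gripper is mounted at the origin on the work surface. World frame = base frame: x ahead of the robot, y to its left, z up, the work surface at z = 0. Lengths are in m, angles in degrees, forces in N, time in s.
With the tool pointing down it reaches from about 0.425 to 0.95 m from the base axis. Payload 16.7 kg.
Tool frame: the origin (TCP) lies midway between the tips of the shut fingers; the grasp point (between the pads) lies 19 mm behind it; z points along the fingers, y is the line along which they close (so a half turn about z gives the same grasp; the last joint's range is limited). The gripper opens to 94 mm and grips with 3 to 60 N. Pads are 16 mm wide; open, the fingers measure 119 mm over their backs; the gripper's body (75 mm by 177 mm) begins 78 mm behind the grasp point.
Start: joints at [-78.925, 24.414, 4.234, 92.017, -1.954, 63.644, -3.845], TCP at [0.227, 0.636, 0.205] pointing down, gripper open.
Joint ranges: [-163.25, 163.25], [-28.42, 122.38], [-70.27, 78.77], [12.13, 141.07], [-58.53, 238.53], [9.26, 117.41], [-156.51, 156.51]. Speed limits (degrees/s): [108.29, 108.29, 136.94, 136.94, 172.46, 172.46, 172.46].

INTERFACE

Orientations are given as [roll, pitch, yaw] about the fixed x, y, z axes, in that order (R = Rz(yaw) Ry(pitch) Rx(roll)).
In Python, from workcell import r gives the robot as it stands.
- The arm moves only by the tool carry_out, never from a script. Its argument "deltas" is a list of rows, each a list of 7 numbers: the shift along the world's x, y, z in units of 0.025 m (1.0 is 0.025 m), then the turn, a rotation vector about the world's x, y, z in units of 30 degrees (1.0 is 30 degrees), then the closure, from -1 (fully open) to 1 (shut). A call has 1 to 20 rows; each row shifts and turns the commanded pose from where the row before left it; what a row does not reach is not made up. A row lasts 1/8 s, in which the tool goes at most 62.5 mm and 10.7 degrees, less where a joint would pass 70% of its speed; a pose out of reach is approached as far as the arm can. A call with a number of a shift or a turn outside -1 to 1 is refused whole. A call with a gripper value outside its range is refused whole. The fingers move at their own pace and stop on an object; the grip force is fixed at half the most. Time passes only in rows, so rows that do not move let the fingers close. It gives the time, the measured TCP pose, the force, the opening and the grip force at its end, in the units of the state.
- r.observe(): the state, without advancing time (a new reading comes with each control period).
- r.get_image(name): name is "scene" or "side" or "wrist"; returns (picture, depth): 420x560x3 uint8, red, green, blue; 420x560 float32, m along the optical axis (not along the pixel's ray), 0 where there is no reading.
- r.camera_model(name): a dict with "vfov" (degrees; the focal length in pixels is half the picture's height over the tangent of half this angle, whatever the lens; pixels are square), "cx", "cy" (the principal point, pixels), "camera_from_world" (4x4, takes a point from world to camera coordinates); the wrist camera has in their place "T_tool_cam" (4x4, takes a point from camera to tool coordinates, whose origin is the TCP and whose axes are the flange's). Camera axes: x right, y up, looking along -z (the intrinsics and any distortion apply to the point x, -y, -z); pixel columns grow to the right and rows downward; lengths in m; the calibration is good to about 2 mm. A picture is of the moment at which its call begins: read the wrist's pose just before it. camera_model takes no time and is no camera call.
- r.finish_job(): hands the job in; it is judged then, once.
Trained networks look in the newest picture that a camera, given by its name, has taken for a name from the list of things; names that differ only in an ending like _2 or _b are one class to them, and where a whole thing is asked for, a point or a joint stands for the part that bears it (a point fixed in the world has none). Each returns a list of dicts, best first, with "confidence" (0 to 1); they miss things now and then, are a little off and sometimes report something else, mostly with a low value. They report only what shows in the picture. A call takes as long as a camera call. They do not tell look-alikes from the thing itself.
- r.spot_in(camera, target): "point" ([column, row] in pixels, amid what is visible of it).
The state is a dict: "t": time; "qpos": joint angles; "joint_velocities": joint speeds; "joint_efforts": joint torques, N m; "tool_pos": TCP position; "tcp_rot": TCP orientation; "ft_force": force on the tool from outside, world axes, zero at the start; "ft_torque": the same for the moment, N m; "finger_gap": opening from 0.0 (shut) to 1.0 (fully open); "grasp_force": force on a finger pad.
Only numpy, scipy, OpenCV 4.12 (cv2) and the standard library are available. Lean on these libraries where they do the work, as an engineer would, in place of code of your own. Each camera call takes 0.05 s, during which the arm holds its last target. There are 200 camera calls.

## Working session

There is one attempt and no reset: what is moved stays moved. The work goes in short steps, Python scripts to look and compute and a tool call to move; the robot and the scene stay as the last step left them, time stands still between calls to the robot, and variables do not carry over. Pictures are saved under pics/ and viewed, at most 14 in all, crops included, and the job is handed in when it is done.

Besides the shell and the picture viewer there is one more tool, called as name([rows], argument=value, ...), one row to a line, values as JSON. carry_out: Moves the arm, as the interface text tells. Shifts and turns lie within -1 to 1; 1 stands for 0.025 m of shift or 30 degrees of turn. Its arguments: {"type":"object","properties":{"deltas":{"type":"array"}},"required":["deltas"]}

```bash
ls; mkdir -p pics; cat > h.py <<'E'
import numpy as np, cv2
from workcell import r
from scipy.spatial.transform import Rotation as R
def cam(name,st=None):
    m=r.camera_model(name)
    f=210/np.tan(np.radians(m['vfov']/2))
    if 'camera_from_world' in m: T=np.linalg.inv(np.array(m['camera_from_world']))
    else:
        st=st or r.observe(); W=np.eye(4); W[:3,:3]=R.from_euler('xyz',st['tcp_rot'],degrees=True).as_matrix(); W[:3,3]=st['tool_pos']
        T=W@np.array(m['T_tool_cam'])
    return f,m['cx'],m['cy'],T,m
def cloud(name):
    st=r.observe(); im,d=r.get_image(name); f,cx,cy,T,m=cam(name,st)
    v,u=np.mgrid[0:420,0:560]
    P=np.stack([(u-cx)/f*d,-(v-cy)/f*d,-d],-1)@T[:3,:3].T+T[:3,3]
    P[d==0]=np.nan
    return im,d,P
def save(n,im): cv2.imwrite('pics/'+n,cv2.cvtColor(im,cv2.COLOR_RGB2BGR))
E
python3 - <<'E'
from h import *
print({k:v for k,v in r.observe().items()})
for n in ['scene','side']:
    im,d,P=cloud(n); save(n+'0.png',im); np.savez('pics/'+n+'0.npz',im=im,P=P)
    f,cx,cy,T,m=cam(n); print(n,{k:v for k,v in m.items() if k!='camera_from_world'},f,T.round(3).tolist())
    print((d>0).mean())
im,d,P=cloud('wrist'); print(cam('wrist')[4])
save('wrist0.png',im)
E
```

```text
pics
{'t': 0.0, 'qpos': array([-78.92511753,  24.45086327,   4.23227632,  92.05229114,
        -1.95558831,  63.6433289 ,  -3.84456227]), 'joint_velocities': array([-0.01209479, -0.01382243, -0.00279593, -0.05408678, -0.01792897,
       -0.07311727, -0.05623878]), 'joint_efforts': array([ 4.02547366e-04, -9.35818791e+01,  3.66751872e+00, -4.54186392e+01,
       -4.87935136e-02,  2.04749935e-02,  1.28037336e-04]), 'tool_pos': array([0.22676193, 0.63530086, 0.2047616 ]), 'tcp_rot': array([-1.79925837e+02,  4.34897157e-03,  1.60355907e+02]), 'ft_force': array([ 0.28302121, -0.03600756, -0.37445496]), 'ft_torque': array([ 0.04271556, -0.04713371,  0.01126103]), 'grasp_force': 0.0, 'finger_gap': 1.0007311793379687}
scene {'vfov': 55.1690774122399, 'cx': 277.8185746064546, 'cy': 208.28333855880828} 401.9571005910867 [[-0.465, -0.684, 0.562, 1.317], [0.885, -0.352, 0.304, 0.403], [-0.01, 0.639, 0.769, 1.079], [0.0, 0.0, 0.0, 1.0]]
0.9941964285714285
side {'vfov': 57.374988468601, 'cx': 285.74725063397466, 'cy': 206.0514531810161} 383.7716827799009 [[0.45, 0.507, -0.736, -0.308], [-0.893, 0.275, -0.357, -0.446], [0.021, 0.817, 0.576, 0.737], [0.0, 0.0, 0.0, 1.0]]
0.9961054421768708
{'vfov': 59.61710979051352, 'cx': 277.067691491028, 'cy': 211.42694801903454, 'T_tool_cam': array([[-6.99392381e-04,  9.57712355e-01,  2.87726529e-01,
         8.30739080e-02],
       [ 9.99998574e-01,  2.27618998e-04,  1.67310904e-03,
        -1.62188079e-04],
       [ 1.53686518e-03,  2.87727289e-01, -9.57711149e-01,
        -1.79142583e-01],
       [ 0.00000000e+00,  0.00000000e+00,  0.00000000e+00,
         1.00000000e+00]])}
```

View pics/scene0.png

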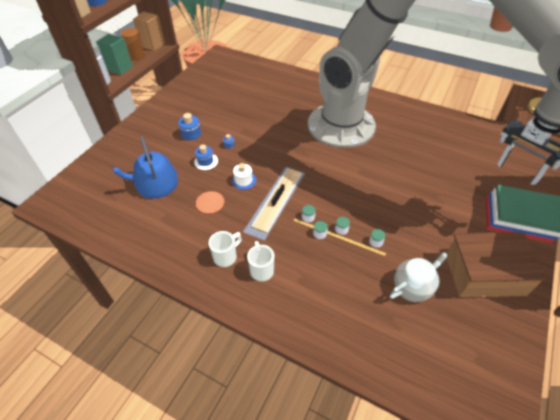

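View pics/side0.png

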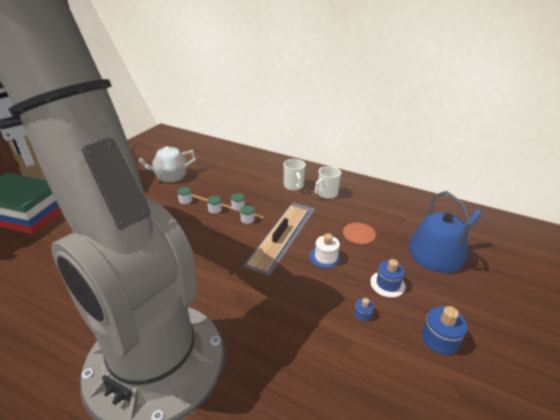

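The scene view shows the blue look-alikes: large at (189,125), middle on the white coaster at (205,155) and small at (228,141), plus the blue kettle at (153,175). I choose (205,155). The white canister on the blue coaster is at (243,175), the dish at (210,203), the straightedge at (276,200), and there are four tins at (308,213), (320,229), (342,225) and (377,238). The side view agrees.

```bash
cat > m.py <<'E'
from h import *
def circ(p):
    (c,rad)=cv2.minEnclosingCircle(p.astype(np.float32)); return np.round([*c,rad*2],4)
def blobs(im,P,mask,minn=15):
    n,l,s,c=cv2.connectedComponentsWithStats(mask.astype(np.uint8))
    for i in range(1,n):
        if s[i,4]>=minn:
            q=P[l==i]; yield c[i].round(0),s[i,4],q
def report(n,im,P,lim=(-.2,1.1,-.9,.75)):
    hsv=cv2.cvtColor(im,cv2.COLOR_RGB2HSV); H,S,V=hsv[...,0],hsv[...,1],hsv[...,2]
    x,y,z=P[...,0],P[...,1],P[...,2]
    ok=(x>lim[0])&(x<lim[1])&(y>lim[2])&(y<lim[3])&(np.hypot(x,y)>.3)
    print(n,'table z',np.nanmedian(z[ok]))
    M={'bluedisc':(H>100)&(H<130)&(S>120)&(z<.015),'bluecan':(H>100)&(H<130)&(S>120)&(z>.015),'white':(S<70)&(V>120)&(z<.012)&(z>-.01),'whitecan':(S<70)&(V>120)&(z>.015),
     'dish':(H<14)&(S>120)&(V>150)&(z<.015),'green':(H>60)&(H<95)&(S>60)&(z>.02),'knob':(H>8)&(H<25)&(S>60)&(V>110)&(z>.035)&(z<.12),'wood':(H>8)&(H<25)&(V>130)&(z<.03)&(S<160),'black':(V<45)&(z>.015)&(z<.06)}
    for k,m in M.items():
        for c,a,q in blobs(im,P,m&ok):
            (cc,wh,an)=cv2.minAreaRect(q[:,:2].astype(np.float32))
            print(' ',k,c,a,'med',np.median(q,0).round(3),'ztop',np.percentile(q[:,2],95).round(3),'circ',circ(q[:,:2]),'rect',np.round(cc,3),np.round(wh,3),round(an,1))
E
python3 - <<'E'
from m import *
for n in ['scene','side']:
    z=np.load(f'pics/{n}0.npz'); report(n,z['im'],z['P'])
    im=z['im']
E
```

```text
scene table z -0.0014092552849084283
  bluedisc [192. 136.] 29 med [ 0.363 -0.5    0.011] ztop 0.015 circ [ 0.3516 -0.5158  0.0668] rect [ 0.358 -0.508] [0.021 0.067] 48.5
  bluedisc [247. 184.] 55 med [ 0.486 -0.171  0.003] ztop 0.007 circ [ 0.4718 -0.1895  0.0832] rect [ 0.478 -0.179] [0.042 0.081] 57.5
  bluedisc [166. 192.] 25 med [ 0.657 -0.406  0.012] ztop 0.014 circ [ 0.6475 -0.4138  0.0762] rect [ 0.649 -0.408] [0.011 0.076] 70.2
  bluecan [188. 124.] 120 med [ 0.352 -0.518  0.063] ztop 0.066 circ [ 0.3404 -0.5289  0.0809] rect [ 0.342 -0.525] [0.065 0.073] 44.5
  bluecan [191. 133.] 102 med [ 0.365 -0.503  0.03 ] ztop 0.044 circ [ 0.3507 -0.5172  0.0723] rect [ 0.359 -0.509] [0.029 0.072] 42.4
  bluecan [228. 142.] 46 med [ 0.337 -0.343  0.03 ] ztop 0.034 circ [ 0.3298 -0.3489  0.0368] rect [ 0.332 -0.347] [0.027 0.033] 40.9
  bluecan [204. 157.] 146 med [ 0.464 -0.368  0.05 ] ztop 0.056 circ [ 0.4528 -0.3774  0.0631] rect [ 0.456 -0.376] [0.054 0.056] 47.8
  bluecan [152. 175.] 1481 med [ 0.661 -0.442  0.083] ztop 0.121 circ [ 0.6508 -0.4825  0.1938] rect [ 0.644 -0.478] [0
[... 17962 characters left out ...]
 0.0373] rect [0.549 0.067] [0.014 0.037] 0.8
  wood [351. 225.] 43 med [ 0.645 -0.208 -0.001] ztop 0.002 circ [ 0.6346 -0.2213  0.0902] rect [ 0.639 -0.215] [0.029 0.089] 55.7
  wood [328. 238.] 60 med [ 0.55  -0.169 -0.002] ztop -0.0 circ [ 0.5339 -0.1763  0.0841] rect [ 0.543 -0.174] [0.064 0.074] 22.1
  wood [326. 258.] 114 med [ 0.437 -0.21   0.021] ztop 0.029 circ [ 0.4491 -0.2048  0.0556] rect [ 0.441 -0.208] [0.022 0.055] 19.5
  wood [385. 289.] 261 med [ 0.418 -0.378  0.002] ztop 0.004 circ [ 0.4433 -0.377   0.0938] rect [ 0.434 -0.377] [0.091 0.068] 84.5
  wood [453. 308.] 17 med [ 0.445 -0.545 -0.001] ztop -0.0 circ [ 0.4385 -0.5431  0.0295] rect [ 0.443 -0.544] [0.029 0.009] 81.7
```

carry_out([
  [0.5,-0.97,0.1,0,0,0.037,-1],
  [0.5,-0.97,0.1,0,0,0.037,-1],
  [0.5,-0.97,0.1,0,0,0.037,-1],
  [0.5,-0.97,0.1,0,0,0.037,-1],
  [0.5,-0.97,0.1,0,0,0.037,-1],
  [0.5,-0.97,0.1,0,0,0.037,-1],
  [0.5,-0.97,0.1,0,0,0.037,-1],
  [0.5,-0.97,0.1,0,0,0.037,-1],
  [0.5,-0.97,0.1,0,0,0.037,-1],
  [0.5,-0.97,0.1,0,0,0.037,-1],
  [0.5,-0.97,0.1,0,0,0.037,-1],
  [0.5,-0.97,0.1,0,0,0.037,-1],
  [0.5,-0.97,0.1,0,0,0.037,-1],
  [0.5,-0.97,0.1,0,0,0.037,-1],
  [0.5,-0.97,0.1,0,0,0.037,-1],
  [0.5,-0.97,0.1,0,0,0.037,-1],
  [0.5,-0.97,0.1,0,0,0.037,-1],
  [0.5,-0.97,0.1,0,0,0.037,-1],
  [0,0,0,0,0,0,-1],
])

```text
t: 2.52
tool_pos: [0.4526, 0.1975, 0.2506]
tcp_rot: [-180.0, 0.0, -179.8]
ft_force: [-1.2, 0.8, -0.1]
finger_gap: 0.998
grasp_force: 0.0
```

```bash
python3 - <<'E'
from m import *
s=r.observe(); print(s['t'],s['tool_pos'],s['tcp_rot'],s['qpos'].round(0))
im,d,P=cloud('wrist'); save('w1.png',im); np.savez('pics/w1.npz',im=im,P=P)
E
```

```text
2.525 [0.45260491 0.19751519 0.25060045] [-1.79992897e+02  1.53822006e-02 -1.79825846e+02] [-47.   4.  17. 112.  -1.  63.  61.]
```

View pics/w1.png

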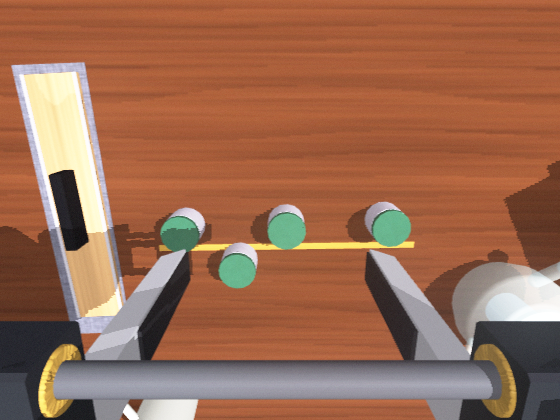

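The wrist view shows the line from (160,248) to (414,244). The tins are at (180,230), (238,267), (287,230) and (390,227). The ruler's rib is at (69,210), and the felt rim runs round the ruler.

```bash
cat >> m.py <<'E'
def tins_line(im,P):
    hsv=cv2.cvtColor(im,cv2.COLOR_RGB2HSV); H,S,V=[hsv[...,i].astype(int) for i in range(3)]
    for c,a,q in blobs(im,P,(H>60)&(H<95)&(S>60)&(P[...,2]>.03)&(P[...,2]<.05),60):
        print('tin',c,a,circ(q[np.abs(q[:,2]-np.median(q[:,2]))<.006][:,:2]),np.median(q[:,2]).round(4))
    m=(H>16)&(H<30)&(S>150)&(V>150)&(np.abs(P[...,2])<.01)&(P[...,1]>.0)
    q=P[m]
    if len(q)>50:
        a=np.polyfit(q[:,1],q[:,0],1)
        for _ in range(4):
            e=np.abs(np.polyval(a,q[:,1])-q[:,0]); a=np.polyfit(q[e<.008][:,1],q[e<.008][:,0],1)
        k=e<.008
        print('line x=%.4f*y+%.4f'%tuple(a),'y',q[k][:,1].min(),q[k][:,1].max(),k.sum(),'z',q[:,2].mean())
    return H,S,V
E
python3 - <<'E'
from m import *
z=np.load('pics/w1.npz'); im,P=z['im'],z['P']
H,S,V=tins_line(im,P)
print('table',np.nanmedian(P[...,2]))
v,u=np.mgrid[0:420,0:560]; L=(u<130)&(u>5)&(v<330)&(v>55)
def rect(n,m):
    n_,l,s,c=cv2.connectedComponentsWithStats(m.astype(np.uint8)); i=1+np.argmax(s[1:,4]); q=P[l==i]
    a=cv2.minAreaRect(q[:,:2].astype(np.float32)); print(n,s[i],np.round(a[0],4),np.round(a[1],4),a[2],np.median(q[:,2]).round(4))
wood=L&(P[...,2]>.003)
rect('ruler',wood); rect('rib',L&(P[...,2]>.025))
rect('felt+ruler',L&((S<110)|(P[...,2]>.003)))
print([im[y,x] for y,x in [(80,20),(80,50),(160,95),(200,45)]])
E
```

```text
tin [391. 228.] 1098 [0.5059 0.3253 0.0438] 0.0397
tin [286. 230.] 1076 [0.5093 0.2065 0.0435] 0.04
tin [180. 233.] 1058 [0.514  0.0859 0.0437] 0.0403
tin [237. 270.] 1001 [0.5593 0.1491 0.0442] 0.0401
line x=-0.0190*y+0.5474 y 0.04691041265737825 0.36812569006269635 280 z 0.0007365372573263216
table 0.0005471836648915374
ruler [   19    72   111   258 13375] [0.4893 0.0341] [0.3056 0.2283] 2.514711856842041 0.0088
rib [  49  172   34   79 1453] [ 0.4897 -0.0428] [0.0896 0.0152] 2.9106249809265137 0.0377
felt+ruler [    6    62   124   268 18653] [nan nan] [nan  0.] nan nan
[array([222, 220, 233], dtype=uint8), array([255, 246, 197], dtype=uint8), array([221, 188, 164], dtype=uint8), array([197, 195, 222], dtype=uint8)]
```

carry_out([
  [0,-1,0,0,0,0,-1],
  [0,-1,0,0,0,0,-1],
  [0,-1,0,0,0,0,-1],
  [0,-1,0,0,0,0,-1],
  [0,-1,0,0,0,0,-1],
  [0,-1,0,0,0,0,-1],
  [0,-1,0,0,0,0,-1],
  [0,-1,0,0,0,0,-1],
  [0,-1,0,0,0,0,-1],
  [0,-1,0,0,0,0,-1],
  [0,0,0,0,0,0,-1],
])

```text
t: 3.95
tool_pos: [0.4518, -0.0512, 0.2504]
tcp_rot: [-180.0, -0.0, -179.7]
ft_force: [-0.4, 0.7, -0.3]
finger_gap: 0.998
grasp_force: 0.0
```

```bash
cat >> m.py <<'E'
def rect(n,P,m):
    n_,l,s,c=cv2.connectedComponentsWithStats(m.astype(np.uint8)); i=1+np.argmax(s[1:,4]); q=P[l==i]; q=q[np.isfinite(q[:,0])]
    a=cv2.minAreaRect(q[:,:2].astype(np.float32)); print(n,s[i],np.round(a[0],4),np.round(a[1],4),round(a[2],2),np.median(q[:,2]).round(4))
def ruler(im,P,lab=''):
    hsv=cv2.cvtColor(im,cv2.COLOR_RGB2HSV); S=hsv[...,1]; z=P[...,2]
    B=(np.abs(P[...,1]+.045)<.12)&(z<.06)
    rect('ruler',P,B&(z>.004)); rect('rib',P,B&(z>.028)&(z<.05)); rect('felt',P,B&((S<120)|(z>.004)))
E
python3 - <<'E'
from m import *
s=r.observe(); print(s['t'],s['tool_pos'],s['tcp_rot'],s['qpos'].round(0))
im,d,P=cloud('wrist'); save('w2.png',im); np.savez('pics/w2.npz',im=im,P=P)
ruler(im,P)
E
```

```text
3.95 [ 0.45179552 -0.05122528  0.2504186 ] [-1.79998150e+02 -2.42808538e-03 -1.79749769e+02] [-32.  -1.  31. 117.   0.  63.  89.]
ruler [  250    73    64   246 12467] [ 0.4906 -0.0434] [0.3006 0.0611] 3.18 0.0082
rib [277 174  16  78 967] [ 0.4896 -0.0435] [0.0892 0.014 ] 3.19 0.0379
felt [  239    64    76   271 18123] [ 0.5007 -0.0481] [0.3421 0.0819] 2.21 0.0076
```

carry_out([
  [0,-1,0,0,0,0,-1],
  [0,-1,0,0,0,0,-1],
  [0,-1,0,0,0,0,-1],
  [0,-1,0,0,0,0,-1],
  [0,-1,0,0,0,0,-1],
  [0,-1,0,0,0,0,-1],
  [0,-1,0,0,0,0,-1],
  [0,-1,0,0,0,0,-1],
  [0,-1,0,0,0,0,-1],
  [0,0,0,0,0,0,-1],
])

```text
t: 5.25
tool_pos: [0.4523, -0.2759, 0.2502]
tcp_rot: [-180.0, -0.0, -179.7]
ft_force: [-0.1, 0.6, 0.3]
finger_gap: 1.0
grasp_force: 0.0
```

```bash
cat >> m.py <<'E'
def cans(im,P):
    hsv=cv2.cvtColor(im,cv2.COLOR_RGB2HSV); H,S,V=[hsv[...,i].astype(int) for i in range(3)]; z=P[...,2]
    R_=(P[...,1]<-.1)&(np.abs(P[...,0]-.5)<.25)&(np.abs(P[...,1]+.3)<.2)
    bl=(H>100)&(H<130)&(S>120)
    def go(n,m):
        for c,a,q in blobs(im,P,m&R_,80): print(n,c,a,circ(q[:,:2]),'med',np.median(q,0).round(4))
    go('lid',(z>.047)&(z<.062)); go('knobtop',(z>.070)&(z<.084))
    go('bluedisc',bl&(z<.012)); go('whitedisc',(S<60)&(V>150)&(z<.012))
    go('dish',(H<14)&(S>120)&(V>120)&(z<.012)&(z>.002))
E
python3 - <<'E'
from m import *
s=r.observe(); print(s['t'],s['tool_pos'],s['tcp_rot'],s['qpos'].round(0))
im,d,P=cloud('wrist'); save('w3.png',im); np.savez('pics/w3.npz',im=im,P=P)
cans(im,P)
E
```

```text
5.25 [ 0.45225168 -0.27587125  0.25017688] [-1.79975335e+02 -3.99349319e-02 -1.79712692e+02] [-14.  10.  44. 109.  -8.  64. 123.]
lid [51. 66.] 535 [ 0.3369 -0.4997  0.0559] med [ 0.3376 -0.4919  0.0553]
lid [198.  52.] 217 [ 0.3239 -0.3535  0.0158] med [ 0.3239 -0.3533  0.0488]
lid [178. 178.] 2375 [ 0.4483 -0.3822  0.0643] med [ 0.4436 -0.3774  0.0541]
lid [348. 196.] 2272 [ 0.4671 -0.2011  0.0645] med [ 0.4621 -0.2047  0.0538]
lid [112. 276.] 575 [ 0.5624 -0.4663  0.0671] med [ 0.5575 -0.4611  0.0548]
lid [168. 338.] 174 [ 0.6455 -0.4104  0.056 ] med [ 0.6377 -0.4049  0.0543]
knobtop [171. 185.] 483 [ 0.4484 -0.382   0.0241] med [ 0.4477 -0.3811  0.0781]
knobtop [353. 204.] 451 [ 0.4669 -0.2013  0.0238] med [ 0.4661 -0.2018  0.0776]
knobtop [102. 291.] 576 [ 0.5688 -0.468   0.0642] med [ 0.5631 -0.4635  0.0771]
knobtop [159. 350.] 88 [ 0.6421 -0.4111  0.0303] med [ 0.6397 -0.411   0.0753]
bluedisc [77. 70.] 193 [ 0.3367 -0.4996  0.0529] med [ 0.3371 -0.492   0.0083]
bluedisc [344. 165.] 840 [ 0.4652 -0.1986  0.0851] med [ 0.437  -0.1984  0.0038]
bluedisc [132. 257.] 103 [ 0.5589 -0.4619  0.0622] med [ 0.554  -0.4542  0.0084]
whitedisc [198. 158.] 1451 [ 0.4471 -0.383   0.09  ] med [ 0.4231 -0.362   0.0042]
dish [297. 297.] 4080 [ 0.6151 -0.2522  0.1026] med [ 0.6125 -0.2512  0.0042]
```

View pics/w3.png

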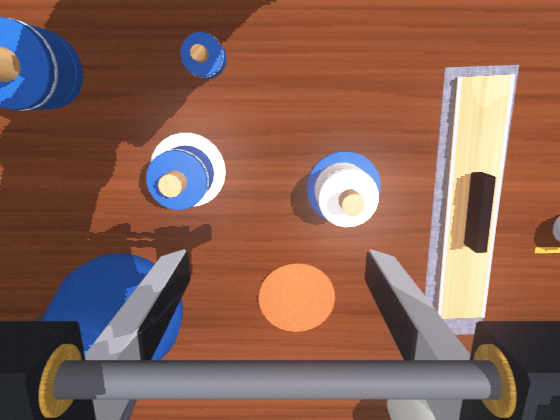

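The view shows the middle blue canister at (178,178) on the white coaster and the white canister at (348,196) on the blue coaster. The small look-alike is at (203,55), the large one at (30,60) and the dish at (297,297). Blue canister lid 64 mm across with its top at 54 mm, so the choice is confirmed. White goes to the dish first.

carry_out([
  [0.12,0.6,0,0,0,-0.267,-1],
  [0.12,0.6,0,0,0,-0.267,-1],
  [0.12,0.6,0,0,0,-0.267,-1],
  [0.12,0.6,0,0,0,-0.267,-1],
  [0.12,0.6,0,0,0,-0.267,-1],
  [0,0,-1,0,0,0,-1],
  [0,0,-1,0,0,0,-1],
  [0,0,-1,0,0,0,-1],
  [0,0,-1,0,0,0,-1],
  [0,0,-1,0,0,0,-1],
  [0,0,0,0,0,0,-1],
])

```text
t: 6.68
tool_pos: [0.4662, -0.199, 0.1243]
tcp_rot: [-179.9, -0.2, 140.4]
ft_force: [0.8, 0.8, 0.8]
finger_gap: 0.998
grasp_force: 0.0
```

carry_out([
  [0.03,-0.08,-1,0,0,0,-1],
  [0,0,-1,0,0,0,-1],
  [0,0,-1,0,0,0,-1],
  [0,0,-0.4,0,0,0,-1],
  [0,0,-0.3,0,0,0,-1],
  [0,0,-0.15,0,0,0,-1],
  [0,0,0,0,0,0,-1],
  [0,0,0,0,0,0,1],
  [0,0,0,0,0,0,1],
  [0,0,0,0,0,0,1],
  [0,0,0,0,0,0,1],
  [0,0,0,0,0,0,1],
])

```text
t: 8.18
tool_pos: [0.4678, -0.2027, 0.0293]
tcp_rot: [180.0, 0.0, 140.3]
ft_force: [0.9, 1.7, 4.2]
finger_gap: 0.671
grasp_force: 30.0
```

carry_out([
  [0,0,0.6,0,0,0,1],
  [0,0,0.6,0,0,0,1],
  [0.95,-0.32,0,0,0,0,1],
  [0.95,-0.32,0,0,0,0,1],
  [0.95,-0.32,0,0,0,0,1],
  [0.95,-0.32,0,0,0,0,1],
  [0.95,-0.32,0,0,0,0,1],
  [0.95,-0.32,0,0,0,0,1],
  [0.22,-0.12,0,0,0,0,1],
  [0,0,0,0,0,0,1],
])

```text
t: 9.43
tool_pos: [0.6152, -0.254, 0.0596]
tcp_rot: [-180.0, -0.0, 140.3]
ft_force: [-0.2, 0.3, -3.3]
finger_gap: 0.675
grasp_force: 30.0
```

carry_out([
  [0,0,-0.6,0,0,0,1],
  [0,0,-0.4,0,0,0,1],
  [0,0,-0.18,0,0,0,1],
  [0,0,0,0,0,0,1],
  [0,0,0,0,0,0,-1],
  [0,0,0,0,0,0,-1],
  [0,0,0,0,0,0,-1],
  [0,0,0,0,0,0,-1],
  [0,0,1,0,0,0,-1],
  [0,0,1,0,0,0,-1],
  [0,0,1,0,0,0,-1],
  [0,0,1,0,0,0,-1],
  [0,0,1,0,0,0,-1],
  [-1,-0.2,0.5,0,0,0,-1],
  [-1,-0.2,0.5,0,0,0,-1],
  [-1,-0.2,0.5,0,0,0,-1],
  [-1,-0.2,0.5,0,0,0,-1],
  [-1,-0.2,0.5,0,0,0,-1],
  [-1,-0.2,0.5,0,0,0,-1],
  [0,0,0,0,0,0,-1],
])

```text
t: 11.92
tool_pos: [0.4646, -0.2846, 0.2308]
tcp_rot: [179.9, 0.1, 140.2]
ft_force: [-0.2, 0.1, 0.6]
finger_gap: 1.004
grasp_force: 0.0
```

```bash
cat >> m.py <<'E'
def fitc(q):
    from scipy.optimize import least_squares
    h=cv2.convexHull(q[:,:2].astype(np.float32))[:,0].astype(float)
    s=least_squares(lambda p:np.hypot(h[:,0]-p[0],h[:,1]-p[1])-p[2],[*h.mean(0),.04],loss='soft_l1',f_scale=.001); return s.x.round(4)
E
python3 - <<'E'
from m import *
s=r.observe(); print(s['t'],s['tool_pos'],s['tcp_rot'],s['qpos'].round(0))
im,d,P=cloud('wrist'); save('w4.png',im); np.savez('pics/w4.npz',im=im,P=P)
cans(im,P)
E
```

```text
11.925 [ 0.4646467  -0.28459581  0.23078372] [1.79898339e+02 7.28511599e-02 1.40178190e+02] [-15.  14.  47. 109. -11.  62.  87.]
lid [128. 122.] 211 [ 0.3247 -0.3543  0.0156] med [ 0.3244 -0.3532  0.0489]
lid [197. 231.] 2192 [ 0.4488 -0.3817  0.0643] med [ 0.4434 -0.3742  0.0541]
lid [ 41. 223.] 512 [ 0.3369 -0.4998  0.0548] med [ 0.3389 -0.492   0.0552]
lid [402. 258.] 667 [ 0.6112 -0.2429  0.06  ] med [ 0.6075 -0.2321  0.054 ]
lid [363. 275.] 219 [ 0.6026 -0.2703  0.0462] med [ 0.5958 -0.2764  0.0536]
lid [241. 345.] 1076 [ 0.5952 -0.4495  0.1235] med [ 0.5737 -0.4276  0.0543]
knobtop [191. 242.] 461 [ 0.4487 -0.3819  0.0238] med [ 0.4477 -0.3801  0.078 ]
knobtop [238. 356.] 374 [ 0.5826 -0.4385  0.0696] med [ 0.5759 -0.4326  0.0739]
bluedisc [339. 128.] 5181 [ 0.467  -0.1988  0.088 ] med [ 0.4658 -0.1977  0.004 ]
bluedisc [ 67. 210.] 213 [ 0.3374 -0.4997  0.0529] med [ 0.3392 -0.4922  0.0076]
bluedisc [245. 319.] 228 [ 0.5929 -0.4455  0.1211] med [ 0.5705 -0.4251  0.0087]
whitedisc [208. 204.] 1440 [ 0.4462 -0.3828  0.0898] med [ 0.4278 -0.3601  0.0042]
whitedisc [366. 239.] 94 [ 0.5953 -0.2511  0.0512] med [ 0.5849 -0.2497  0.009 ]
dish [374. 241.] 1953 [ 0.6142 -0.2512  0.1005] med [ 0.5928 -0.2384  0.0042]
```

View pics/w4.png

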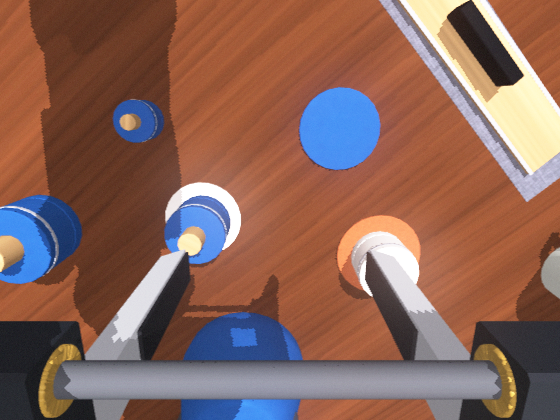

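The white canister stands on the dish at (385,262), the blue coaster is bare at (340,128), and the blue canister is still at (195,235). Next I fetch blue.

carry_out([
  [-0.16,-0.97,0,0,0,0,-1],
  [-0.16,-0.97,0,0,0,0,-1],
  [-0.16,-0.97,0,0,0,0,-1],
  [-0.16,-0.97,0,0,0,0,-1],
  [0,0,-1,0,0,0,-1],
  [0,0,-1,0,0,0,-1],
  [0,0,-1,0,0,0,-1],
  [0,0,-1,0,0,0,-1],
  [0,0,0,0,0,0,-1],
])

```text
t: 13.1
tool_pos: [0.4493, -0.38, 0.1278]
tcp_rot: [-179.9, -0.2, 140.3]
ft_force: [-0.1, 0.2, 1.2]
finger_gap: 1.001
grasp_force: 0.0
```

carry_out([
  [0,0,-1,0,0,0,-1],
  [0,0,-1,0,0,0,-1],
  [0,0,-1,0,0,0,-1],
  [0,0,-0.5,0,0,0,-1],
  [0,0,-0.3,0,0,0,-1],
  [0,0,-0.13,0,0,0,-1],
  [0,0,0,0,0,0,-1],
  [0,0,0,0,0,0,1],
  [0,0,0,0,0,0,1],
  [0,0,0,0,0,0,1],
  [0,0,0,0,0,0,1],
  [0,0,0,0,0,0,1],
])

```text
t: 14.6
tool_pos: [0.4496, -0.3811, 0.0316]
tcp_rot: [-180.0, 0.0, 140.3]
ft_force: [-1.9, 0.4, 3.4]
finger_gap: 0.674
grasp_force: 30.0
```

carry_out([
  [0,0,0.6,0,0,0,1],
  [0,0,0.6,0,0,0,1],
  [0.09,0.915,0,0,0,0,1],
  [0.09,0.915,0,0,0,0,1],
  [0.09,0.915,0,0,0,0,1],
  [0.09,0.915,0,0,0,0,1],
  [0.09,0.915,0,0,0,0,1],
  [0.09,0.915,0,0,0,0,1],
  [0.09,0.915,0,0,0,0,1],
  [0.09,0.915,0,0,0,0,1],
  [0,0,0,0,0,0,1],
  [0,0,0,0,0,0,1],
])

```text
t: 16.1
tool_pos: [0.4679, -0.1981, 0.0621]
tcp_rot: [180.0, 0.0, 140.3]
ft_force: [0.3, -0.4, -3.8]
finger_gap: 0.676
grasp_force: 30.0
```

carry_out([
  [0,0,-0.6,0,0,0,1],
  [0,0,-0.4,0,0,0,1],
  [0,0,-0.2,0,0,0,1],
  [0,0,0,0,0,0,1],
  [0,0,0,0,0,0,-1],
  [0,0,0,0,0,0,-1],
  [0,0,0,0,0,0,-1],
  [0,0,0,0,0,0,-1],
  [0,0,1,0,0,0,-1],
  [0,0,1,0,0,0,-1],
  [0,0,1,0,0,0,-1],
  [0,0,1,0,0,0,-1],
  [0,0,1,0,0,0,-1],
  [0,-1,0.6,0,0,0,-1],
  [0,-1,0.6,0,0,0,-1],
  [0,-1,0.6,0,0,0,-1],
  [0,0,0.6,0,0,0,-1],
  [0,0,0,0,0,0,-1],
])

```text
t: 18.35
tool_pos: [0.468, -0.2725, 0.2171]
tcp_rot: [179.9, 0.1, 140.3]
ft_force: [0.7, -0.3, -0.2]
finger_gap: 0.995
grasp_force: 0.0
```

```bash
python3 - <<'E'
from m import *
s=r.observe(); print(s['t'],s['tool_pos'],s['tcp_rot'],s['qpos'].round(0))
im,d,P=cloud('wrist'); save('w5.png',im); np.savez('pics/w5.npz',im=im,P=P)
cans(im,P)
im,d,P=cloud('side'); save('s5.png',im); print('side'); cans(im,P)
im,d,P=cloud('scene'); print('scene'); cans(im,P)
E
```

```text
18.35 [ 0.46804347 -0.2724921   0.21709385] [1.79947561e+02 5.14842691e-02 1.40293158e+02] [-19.  15.  51. 111. -14.  60.  88.]
lid [337. 138.] 3122 [ 0.4671 -0.198   0.0644] med [ 0.4631 -0.1985  0.0539]
lid [111. 128.] 226 [ 0.3241 -0.3532  0.0157] med [ 0.3243 -0.3532  0.0489]
lid [ 23. 233.] 573 [ 0.338  -0.4992  0.0535] med [ 0.3401 -0.4919  0.0551]
lid [404. 266.] 81 [ 0.6122 -0.2245  0.0273] med [ 0.6114 -0.2233  0.0537]
lid [362. 288.] 760 [ 0.6102 -0.2605  0.0608] med [ 0.6032 -0.2717  0.0541]
lid [229. 353.] 805 [ 0.5843 -0.44    0.0974] med [ 0.5729 -0.4282  0.0532]
knobtop [342. 142.] 610 [ 0.467  -0.198   0.0241] med [ 0.4662 -0.1981  0.0778]
knobtop [285. 407.] 126 [ 0.6532 -0.4182  0.0379] med [ 0.6531 -0.4152  0.0781]
bluedisc [316. 124.] 1584 [ 0.4667 -0.1987  0.0874] med [ 0.4425 -0.2084  0.0039]
bluedisc [143. 121.] 95 [ 0.328  -0.3462  0.0382] med [ 0.3323 -0.3353  0.0077]
bluedisc [ 50. 218.] 250 [ 0.3372 -0.4992  0.0522] med [ 0.3394 -0.4921  0.0076]
bluedisc [235. 328.] 256 [ 0.591  -0.4464  0.1199] med [ 0.5716 -0.4242  0.0084]
whitedisc [191. 225.] 4327 [ 0.4
[... 540 characters left out ...]
61.] 139 [ 0.4579 -0.1952  0.0816] med [ 0.4354 -0.1954  0.0027]
whitedisc [387. 283.] 706 [ 0.4474 -0.3798  0.0991] med [ 0.4441 -0.3805  0.002 ]
scene
lid [243. 172.] 154 [ 0.4679 -0.197   0.0694] med [ 0.4768 -0.1913  0.0524]
lid [157. 184.] 167 [ 0.6343 -0.4642  0.1429] med [ 0.6707 -0.4246  0.0532]
lid [207. 194.] 168 [ 0.6166 -0.2537  0.0685] med [ 0.6232 -0.2454  0.0531]
knobtop [156. 178.] 145 [ 0.6358 -0.4606  0.1285] med [ 0.6654 -0.4251  0.0765]
bluedisc [244. 183.] 115 [ 0.4685 -0.1979  0.085 ] med [ 0.4891 -0.1786  0.0033]
whitedisc [206. 161.] 336 [ 0.4446 -0.3828  0.1028] med [ 0.4486 -0.3807  0.0023]
dish [210. 207.] 117 [ 0.6213 -0.2426  0.1116] med [ 0.6444 -0.2277  0.0036]
```

carry_out([
  [0.97,0.14,0,0,0,0,-1],
  [0.97,0.14,0,0,0,0,-1],
  [0.97,0.14,0,0,0,0,-1],
  [0.97,0.14,0,0,0,0,-1],
  [0.97,0.14,0,0,0,0,-1],
  [0.97,0.14,0,0,0,0,-1],
  [0,0,-1,0,0,0,-1],
  [0,0,-1,0,0,0,-1],
  [0,0,-1,0,0,0,-1],
  [0,0,0,0,0,0,-1],
])

```text
t: 19.75
tool_pos: [0.6121, -0.2506, 0.1393]
tcp_rot: [-179.9, -0.2, 140.3]
ft_force: [-0.2, 0.5, -0.2]
finger_gap: 0.998
grasp_force: 0.0
```

carry_out([
  [0,0,-1,0,0,0,-1],
  [0,0,-1,0,0,0,-1],
  [0,0,-1,0,0,0,-1],
  [0,0,-0.8,0,0,0,-1],
  [0,0,-0.5,0,0,0,-1],
  [0,0,-0.2,0,0,0,-1],
  [0,0,0,0,0,0,-1],
  [0,0,0,0,0,0,1],
  [0,0,0,0,0,0,1],
  [0,0,0,0,0,0,1],
  [0,0,0,0,0,0,1],
  [0,0,0,0,0,0,1],
])

```text
t: 21.25
tool_pos: [0.6133, -0.2518, 0.0292]
tcp_rot: [180.0, 0.0, 140.3]
ft_force: [-0.3, 0.6, 4.5]
finger_gap: 0.675
grasp_force: 30.0
```

carry_out([
  [0,0,0.6,0,0,0,1],
  [0,0,0.6,0,0,0,1],
  [-0.84,-0.655,0,0,0,0,1],
  [-0.84,-0.655,0,0,0,0,1],
  [-0.84,-0.655,0,0,0,0,1],
  [-0.84,-0.655,0,0,0,0,1],
  [-0.84,-0.655,0,0,0,0,1],
  [-0.84,-0.655,0,0,0,0,1],
  [-0.84,-0.655,0,0,0,0,1],
  [-0.84,-0.655,0,0,0,0,1],
  [0,0,0,0,0,0,1],
  [0,0,0,0,0,0,1],
])

```text
t: 22.75
tool_pos: [0.4445, -0.383, 0.059]
tcp_rot: [180.0, -0.0, 140.2]
ft_force: [1.2, 0.3, -4.6]
finger_gap: 0.676
grasp_force: 30.0
```

carry_out([
  [0.05,0,-0.6,0,0,0,1],
  [0,0,-0.4,0,0,0,1],
  [0,0,-0.18,0,0,0,1],
  [0,0,0,0,0,0,1],
  [0,0,0,0,0,0,-1],
  [0,0,0,0,0,0,-1],
  [0,0,0,0,0,0,-1],
  [0,0,0,0,0,0,-1],
  [0,0,1,0,0,0,-1],
  [0,0,1,0,0,0,-1],
  [0,0,1,0,0,0,-1],
  [0,0,1,0,0,0,-1],
  [0,0,1,0,0,0,-1],
  [0,1,0.6,0,0,0,-1],
  [0,1,0.6,0,0,0,-1],
  [0,1,0.6,0,0,0,-1],
  [0,1,0.6,0,0,0,-1],
  [0,0,0,0,0,0,-1],
])

```text
t: 25.0
tool_pos: [0.4472, -0.2814, 0.2153]
tcp_rot: [179.9, 0.1, 140.4]
ft_force: [0.4, -0.1, -0.4]
finger_gap: 1.0
grasp_force: 0.0
```

```bash
python3 - <<'E'
from m import *
s=r.observe(); print(s['t'],s['tool_pos'],s['tcp_rot'],s['qpos'].round(0))
im,d,P=cloud('wrist'); save('w6.png',im); np.savez('pics/w6.npz',im=im,P=P)
cans(im,P); ruler(im,P)
E
```

```text
25.0 [ 0.44722108 -0.28136368  0.2153055 ] [1.79891539e+02 5.94480564e-02 1.40432926e+02] [-18.  13.  51. 112. -12.  60.  89.]
lid [358. 150.] 3068 [ 0.4667 -0.1981  0.0643] med [ 0.4621 -0.1991  0.0539]
lid [133. 139.] 220 [ 0.3245 -0.3541  0.0157] med [ 0.3242 -0.3534  0.0489]
lid [205. 248.] 2079 [ 0.4471 -0.3822  0.0646] med [ 0.4441 -0.372   0.0542]
lid [ 42. 242.] 582 [ 0.3374 -0.4995  0.0552] med [ 0.3382 -0.4919  0.0553]
lid [246. 357.] 202 [ 0.5752 -0.4326  0.061 ] med [ 0.5713 -0.4285  0.0498]
knobtop [365. 155.] 615 [ 0.467  -0.1983  0.0241] med [ 0.4659 -0.1983  0.0778]
knobtop [198. 262.] 405 [ 0.4477 -0.3815  0.0243] med [ 0.448  -0.3786  0.0781]
knobtop [298. 407.] 180 [ 0.6426 -0.416   0.0461] med [ 0.6406 -0.4113  0.0781]
bluedisc [334. 135.] 1611 [ 0.4669 -0.1985  0.0874] med [ 0.4426 -0.2091  0.0039]
bluedisc [ 68. 226.] 229 [ 0.3373 -0.4998  0.0527] med [ 0.3379 -0.4921  0.0076]
bluedisc [250. 337.] 272 [ 0.5907 -0.4473  0.1201] med [ 0.5699 -0.4259  0.0084]
whitedisc [214. 221.] 1560 [ 0.4452 -0.3865  0.0973] med [ 0.4301 -0.3593  0.0043]
dish [387. 263.] 2902 [ 0.615  -0.2521  0.1022] med [ 0.602  -0.2327  0.0042]
ruler [  401     0   159   193 13273] [ 0.5134 -0.0422] [0.2552 0.0625] 3.15 0.0081
rib [ 471   16   71   87 2065] [ 0.4904 -0.0439] [0.0901 0.0157] 3.32 0.0372
felt [  381     0   179   220 18433] [ 0.5227 -0.0468] [0.2979 0.0826] 2.29 0.0076
```

View pics/w6.png

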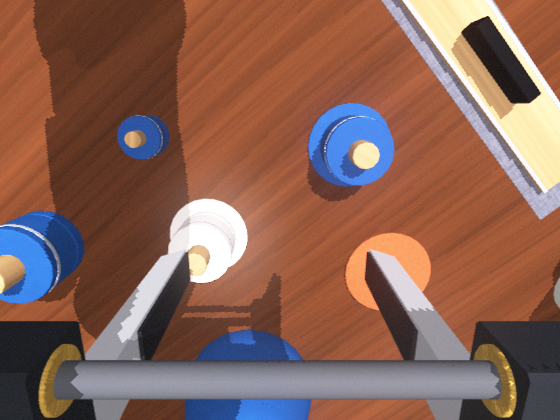

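Both canisters stand on their own coasters: blue at (352,147) and white at (205,245). Next is the straightedge.

carry_out([
  [0.17,0.95,0,0,0,0.143,-1],
  [0.17,0.95,0,0,0,0.143,-1],
  [0.17,0.95,0,0,0,0.143,-1],
  [0.17,0.95,0,0,0,0.143,-1],
  [0.17,0.95,0,0,0,0.143,-1],
  [0.17,0.95,0,0,0,0.143,-1],
  [0.17,0.95,0,0,0,0.143,-1],
  [0.17,0.95,0,0,0,0.143,-1],
  [0.17,0.95,0,0,0,0.143,-1],
  [0.17,0.95,0,0,0,0.143,-1],
  [0,0,-1,0,0,0,-1],
  [0,0,-1,0,0,0,-1],
  [0,0,-1,0,0,0,-1],
  [0,0,-1,0,0,0,-1],
  [0,0,0,0,0,0,-1],
])

```text
t: 26.92
tool_pos: [0.488, -0.0449, 0.1132]
tcp_rot: [-180.0, -0.2, -176.7]
ft_force: [0.2, -0.1, 0.6]
finger_gap: 1.0
grasp_force: 0.0
```

carry_out([
  [0,0,-1,0,0,0,-1],
  [0,0,-1,0,0,0,-1],
  [0,0,-1,0,0,0,-1],
  [0,0,-0.6,0,0,0,-1],
  [0,0,-0.2,0,0,0,-1],
  [0,0,-0.1,0,0,0,-1],
  [0,0,0,0,0,0,-1],
  [0,0,0,0,0,0,-1],
])

```text
t: 27.92
tool_pos: [0.4892, -0.0453, 0.0175]
tcp_rot: [180.0, 0.0, -176.8]
ft_force: [0.4, -0.0, 0.3]
finger_gap: 1.0
grasp_force: 0.0
```

Go 4 mm lower, close, and lift slightly.

carry_out([
  [0,0.05,-0.16,0,0,0,-1],
  [0,0,0,0,0,0,1],
  [0,0,0,0,0,0,1],
  [0,0,0,0,0,0,1],
  [0,0,0,0,0,0,1],
  [0,0,0,0,0,0,1],
  [0,0,0,0,0,0,1],
  [0,0,0,0,0,0,1],
  [0,0,0,0,0,0,1],
])

```text
t: 29.05
tool_pos: [0.4889, -0.044, 0.013]
tcp_rot: [-180.0, 0.0, -176.8]
ft_force: [0.2, 0.2, 0.1]
finger_gap: 0.185
grasp_force: 0.0
```

carry_out([
  [0,0,0,0,0,0,1],
  [0,0,0,0,0,0,1],
  [0,0,0.6,0,0,0,1],
  [0,0,0.6,0,0,0,1],
  [0,0,0,0,0,0,1],
])

```text
t: 29.68
tool_pos: [0.4898, -0.0439, 0.0445]
tcp_rot: [180.0, 0.1, -176.8]
ft_force: [-0.6, 0.1, -3.9]
finger_gap: 0.147
grasp_force: 30.0
```

carry_out([
  [0,0,0.95,0,0,0,1],
  [0,0,0.95,0,0,0,1],
  [0,0,0.95,0,0,0,1],
  [-0.166,0.83,0,0,0,-0.256,1],
  [-0.166,0.83,0,0,0,-0.256,1],
  [-0.166,0.83,0,0,0,-0.256,1],
  [-0.166,0.83,0,0,0,-0.256,1],
  [-0.166,0.83,0,0,0,-0.256,1],
  [-0.166,0.83,0,0,0,-0.256,1],
  [-0.166,0.83,0,0,0,-0.256,1],
  [-0.166,0.83,0,0,0,-0.256,1],
  [-0.166,0.83,0,0,0,-0.256,1],
  [-0.166,0.83,0,0,0,-0.256,1],
  [-0.166,0.83,0,0,0,-0.256,1],
  [-0.166,0.83,0,0,0,-0.256,1],
  [0,0,0,0,0,0,1],
  [0,0,0,0,0,0,1],
])

```text
t: 31.8
tool_pos: [0.439, 0.2044, 0.1141]
tcp_rot: [-180.0, 0.0, 91.2]
ft_force: [-0.4, 0.3, -2.3]
finger_gap: 0.146
grasp_force: 30.0
```

```bash
python3 - <<'E'
from m import *
s=r.observe(); print(s['t'],s['tool_pos'],s['tcp_rot'],s['qpos'].round(0))
for n in ['wrist','side','scene']:
    im,d,P=cloud(n); save(n+'7.png',im); np.savez('pics/'+n+'7.npz',im=im,P=P); print(n); tins_line(im,P)
E
python3 -c "
import cv2,numpy as np
a=[cv2.imread(f'pics/{n}7.png') for n in ('wrist','scene','side')]
cv2.imwrite('pics/m7.png',np.hstack([cv2.resize(a[0],(400,300)),cv2.resize(a[1][120:330,200:480],(400,300))]))"
```

```text
31.8 [0.43899916 0.20436342 0.11414941] [-1.79990643e+02  1.27704869e-02  9.11514459e+01] [-77.  20.  54. 123. -22.  47.  -9.]
wrist
tin [385.  40.] 3860 [0.506  0.3254 0.0434] 0.0399
tin [373. 218.] 2600 [0.5096 0.2074 0.0434] 0.0401
tin [429. 289.] 2359 [0.5591 0.1497 0.0442] 0.0402
line x=-0.0143*y+0.5461 y 0.09721880151747722 0.35882461824943934 2620 z 0.0008310686330941383
side
scene
tin [308. 210.] 81 [0.515  0.0856 0.0393] 0.0385
tin [343. 222.] 103 [0.5102 0.2056 0.0452] 0.0384
tin [321. 226.] 95 [0.5612 0.1498 0.0436] 0.0385
tin [378. 235.] 100 [0.507  0.3253 0.0427] 0.0385
```

View pics/m7.png

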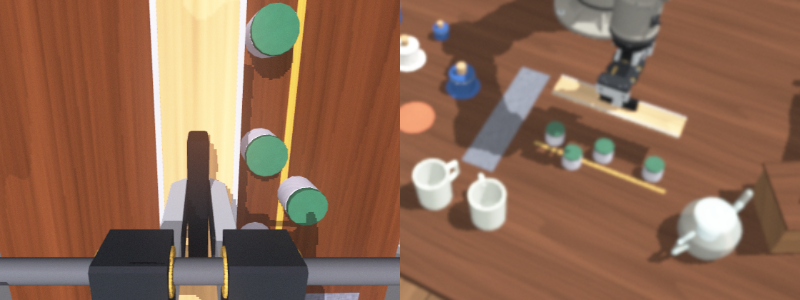

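The ruler is held parallel to the line on the robot's side, clear of the tins. I measure its pose in the grip.

```bash
cat >> m.py <<'E'
def held(P,tcp,label=''):
    z=P[...,2]; zu=tcp[2]-.013
    m=(np.abs(z-zu-.008)<.012)&(np.abs(P[...,0]-tcp[0])<.045)&(np.abs(P[...,1]-tcp[1])<.2)
    q=P[m]; A=np.c_[q[:,:2]-tcp[:2],np.ones(len(q))]; c=np.linalg.lstsq(A,q[:,2],rcond=None)[0]
    print('plane',c.round(4),'top z rel tcp',c[2]-tcp[2], len(q),'y',q[:,1].min(),q[:,1].max())
    ys=np.arange(q[:,1].min()+.01,q[:,1].max()-.01,.01); E=[]
    for y in ys:
        s=q[np.abs(q[:,1]-y)<.005]
        if len(s)>20: E.append((y,*np.percentile(s[:,0],[.5,99.5])))
    E=np.array(E)
    for k in (1,2): p=np.polyfit(E[:,0],E[:,k],1); print('edge slope %.4f x-tcp.x at tcp.y %.4f'%(p[0],np.polyval(p,tcp[1])-tcp[0]),'rms',np.std(E[:,k]-np.polyval(p,E[:,0])).round(4))
E
python3 - <<'E'
from m import *
z=np.load('pics/wrist7.npz'); held(z['P'],[0.43899916,0.20436342,0.11414941])
E
```

```text
plane [ 0.0006 -0.0037  0.1094] top z rel tcp -0.004718546141260133 32141 y 0.09363549588946854 0.33183223949733676
edge slope -0.1119 x-tcp.x at tcp.y -0.0238 rms 0.0056
edge slope 0.0704 x-tcp.x at tcp.y 0.0256 rms 0.0055
```

```bash
python3 - <<'E'
from m import *
z=np.load('pics/wrist7.npz'); P=z['P'].copy(); P[P[...,1]<.23]=np.nan; P[P[...,1]>.32]=np.nan
held(P,[0.43899916,0.20436342,0.11414941])
E
```

```text
plane [ 0.0006 -0.0045  0.1095] top z rel tcp -0.004670653461023827 22609 y 0.23000644232579828 0.31999753695128585
edge slope -0.0197 x-tcp.x at tcp.y -0.0294 rms 0.0
edge slope -0.0192 x-tcp.x at tcp.y 0.0310 rms 0.0
```

carry_out([
  [0,0,-1,0,0,0,1],
  [0,0,-1,0,0,0,1],
  [0,0,-1,0,0,0,1],
  [0,0,-0.5,0,0,0,1],
  [0,0,-0.2,0,0,0,1],
  [0,0,0,0,0,0,1],
  [0,0,0,0,0,0,1],
])

```text
t: 32.83
tool_pos: [0.4395, 0.2052, 0.0223]
tcp_rot: [180.0, -0.0, 91.0]
ft_force: [0.0, -0.2, -3.2]
finger_gap: 0.15
grasp_force: 30.0
```

carry_out([
  [0,0,-0.2,0,0,0,1],
  [0.2,0,0,0,0,0,1],
  [0.2,0,0,0,0,0,1],
  [0.2,0,0,0,0,0,1],
  [0.2,0,0,0,0,0,1],
  [0.2,0,0,0,0,0,1],
  [0.2,0,0,0,0,0,1],
  [0.2,0,0,0,0,0,1],
  [0.15,0,0,0,0,0,1],
  [0.15,0,0,0,0,0,1],
  [0.1,0,0,0,0,0,1],
  [0.1,0,0,0,0,0,1],
  [0,0,0,0,0,0,1],
  [0,0,0,0,0,0,1],
])

```text
t: 34.58
tool_pos: [0.4869, 0.205, 0.0168]
tcp_rot: [180.0, -0.0, 91.0]
ft_force: [-0.4, -0.5, -3.8]
finger_gap: 0.146
grasp_force: 30.0
```

```bash
python3 - <<'E'
from m import *
s=r.observe(); print(s['t'],s['tool_pos'],s['tcp_rot'],s['grasp_force'])
for n in ['wrist','scene']:
    im,d,P=cloud(n); print(n); save(n+'8.png',im); tins_line(im,P)
    if n=='wrist':
        P=P.copy(); P[P[...,1]<.23]=np.nan; P[P[...,1]>.32]=np.nan; P[P[...,2]>.02]=np.nan; held(P,s['tool_pos'])
E
```

```text
34.575 [0.4868988  0.20496527 0.01683564] [ 1.79966486e+02 -6.98821605e-03  9.10240438e+01] 29.999327659606934
wrist
tin [411.  26.] 5486 [0.5375 0.3245 0.0436] 0.0399
tin [386. 278.] 6209 [0.5395 0.2078 0.0442] 0.0401
tin [430. 351.] 423 [0.567  0.1676 0.0202] 0.0395
tin [435. 404.] 150 [0.5725 0.1367 0.0115] 0.0402
line x=-0.0213*y+0.5477 y 0.16167012033339268 0.3046318287807637 2119 z 0.0007866471955093474
plane [0.0037 0.0133 0.009 ] top z rel tcp -0.007839060353272233 27263 y 0.23001063919585374 0.3199989881880491
edge slope 0.0055 x-tcp.x at tcp.y -0.0446 rms 0.0001
edge slope -0.0061 x-tcp.x at tcp.y 0.0447 rms 0.0001
scene
tin [305. 216.] 72 [0.5431 0.0867 0.0369] 0.0386
tin [320. 227.] 83 [0.5611 0.1492 0.0394] 0.0386
tin [339. 229.] 92 [0.5412 0.2068 0.0401] 0.0386
tin [374. 242.] 97 [0.5399 0.325  0.0418] 0.0384
```

carry_out([
  [0.1,0,0,0,0,0,1],
  [0.05,0,0,0,0,0,1],
  [0,0,0,0,0,0,1],
  [0,0,0,0,0,0,1],
])

```text
t: 35.17
tool_pos: [0.4903, 0.2049, 0.0167]
tcp_rot: [-180.0, 0.0, 91.0]
ft_force: [-2.8, -0.1, -1.8]
finger_gap: 0.15
grasp_force: 30.0
```

```bash
python3 - <<'E'
from m import *
s=r.observe(); print(s['t'],s['tool_pos'],s['tcp_rot'],s['grasp_force'])
for n in ['wrist']:
    im,d,P=cloud(n); print(n); save(n+'9.png',im); tins_line(im,P)
E
```

```text
35.175 [0.49025618 0.20493092 0.01665163] [-1.79991369e+02  1.87444262e-03  9.10286117e+01] 29.999921321868896
wrist
tin [410.  26.] 5472 [0.5404 0.3252 0.043 ] 0.0399
tin [386. 278.] 6222 [0.5428 0.2079 0.0443] 0.0401
tin [427. 351.] 293 [0.5682 0.1681 0.0173] 0.0395
tin [433. 403.] 80 [0.575  0.1369 0.009 ] 0.0402
line x=-0.0196*y+0.5472 y 0.16170992661119007 0.30417197887961184 2017 z 0.0007830232423494677
```

carry_out([
  [-0.3,0,0,0,0,0,1],
  [-0.3,0,0,0,0,0,1],
  [0,0,0.8,0,0,0,1],
  [0,0,0.8,0,0,0,1],
  [0,0,0.8,0,0,0,1],
  [0.95,-0.3,0,0,0,0,1],
  [0.95,-0.3,0,0,0,0,1],
  [0.95,-0.3,0,0,0,0,1],
  [0.95,-0.3,0,0,0,0,1],
  [0.95,-0.3,0,0,0,0,1],
  [0.95,-0.3,0,0,0,0,1],
  [0.5,-0.2,0,0,0,0,1],
  [0,0,0,0,0,0,1],
  [0,0,0,0,0,0,1],
])

```text
t: 36.98
tool_pos: [0.6295, 0.1554, 0.0767]
tcp_rot: [-180.0, -0.0, 91.0]
ft_force: [0.0, 0.4, -2.8]
finger_gap: 0.149
grasp_force: 30.0
```

```bash
python3 - <<'E'
from m import *
s=r.observe(); print(s['t'],s['tool_pos'],s['tcp_rot'],s['grasp_force'])
for n in ['wrist','scene']:
    im,d,P=cloud(n); print(n); save(n+'10.png',im); tins_line(im,P)
    if n=='wrist':
        P=P.copy(); y0=s['tool_pos'][1]; P[P[...,1]<y0+.03]=np.nan; P[P[...,1]>y0+.12]=np.nan; held(P,s['tool_pos'])
E
```

```text
36.975 [0.62947727 0.15537248 0.07673225] [-1.79960057e+02 -1.49327182e-02  9.10461746e+01] 29.999398291110992
wrist
tin [132. 153.] 4307 [0.5433 0.2079 0.0444] 0.0398
tin [166. 243.] 3497 [0.5605 0.1497 0.0449] 0.04
tin [144. 321.] 1631 [0.5456 0.0867 0.0445] 0.04
line x=-0.0156*y+0.5462 y 0.10787489218795268 0.2975337715450073 1687 z 0.0005485287532840165
plane [-0.     -0.0046  0.0721] top z rel tcp -0.004665763788380808 23344 y 0.18538932316110612 0.27536673860591876
edge slope -0.0156 x-tcp.x at tcp.y -0.0296 rms 0.0001
edge slope -0.0175 x-tcp.x at tcp.y 0.0310 rms 0.0
scene
tin [339. 229.] 100 [0.5447 0.2067 0.0431] 0.039
tin [374. 243.] 110 [0.5411 0.326  0.044 ] 0.0391
```

View pics/scene10.png

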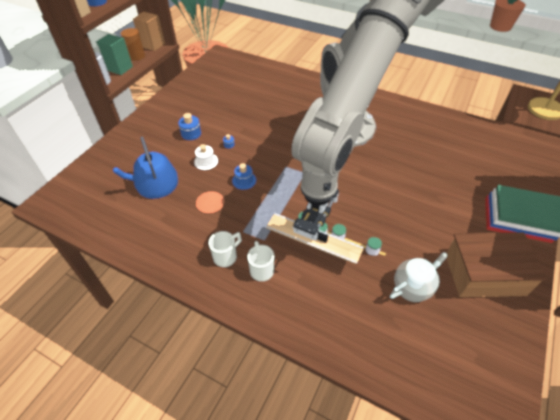

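The ruler hangs beyond the tins at (315,240), clear of the mugs and the teapot. I lower it and push the fourth tin back.

carry_out([
  [0,0,-0.8,0,0,0,1],
  [0,0,-0.8,0,0,0,1],
  [0,0,-0.5,0,0,0,1],
  [0,0,-0.25,0,0,0,1],
  [0,0,0,0,0,0,1],
  [0,0,0,0,0,0,1],
  [-0.2,0,0,0,0,0,1],
  [-0.2,0,0,0,0,0,1],
  [-0.2,0,0,0,0,0,1],
  [-0.2,0,0,0,0,0,1],
  [-0.15,0,0,0,0,0,1],
  [-0.15,0,0,0,0,0,1],
  [-0.1,0,0,0,0,0,1],
  [-0.05,0,0,0,0,0,1],
  [0,0,0,0,0,0,1],
  [0,0,0,0,0,0,1],
])

```text
t: 39.08
tool_pos: [0.599, 0.1549, 0.0179]
tcp_rot: [-180.0, -0.0, 91.0]
ft_force: [1.1, 0.3, -2.8]
finger_gap: 0.145
grasp_force: 30.0
```

```bash
python3 - <<'E'
from m import *
s=r.observe(); print(s['t'],s['tool_pos'],s['tcp_rot'],s['grasp_force'])
for n in ['wrist','scene','side']:
    im,d,P=cloud(n); print(n); save(n+'11.png',im); tins_line(im,P)
E
```

```text
39.075 [0.59904063 0.15494598 0.01789917] [-1.79985121e+02 -1.27563792e-04  9.10266946e+01] 29.99925345182419
wrist
tin [149. 170.] 7653 [0.5431 0.2078 0.0442] 0.0399
tin [170. 286.] 5680 [0.5481 0.1502 0.0446] 0.04
line x=-0.0198*y+0.5473 y 0.17082886057700558 0.28384900659885975 2077 z 0.0005845758361898952
scene
tin [339. 229.] 99 [0.5434 0.2075 0.0421] 0.0383
tin [374. 243.] 109 [0.5422 0.3251 0.0422] 0.0387
side
```

carry_out([
  [-0.1,0,0,0,0,0,1],
  [-0.03,0,0,0,0,0,1],
  [0,0,0,0,0,0,1],
  [0,0,0,0,0,0,1],
  [0,0,0,0,0,0,1],
])

```text
t: 39.85
tool_pos: [0.5958, 0.155, 0.0179]
tcp_rot: [-180.0, -0.0, 91.0]
ft_force: [-0.2, -0.6, -2.7]
finger_gap: 0.143
grasp_force: 30.0
```

```bash
python3 - <<'E'
from m import *
s=r.observe(); print(s['t'],s['tool_pos'],s['tcp_rot'],s['grasp_force'])
im,d,P=cloud('wrist'); tins_line(im,P)
E
```

```text
39.85 [0.5957993  0.1549522  0.01794868] [-1.79991861e+02 -3.05531465e-03  9.10238915e+01] 29.999549388885498
tin [157. 170.] 7618 [0.5431 0.2076 0.0441] 0.0399
tin [169. 285.] 5676 [0.5448 0.1499 0.0445] 0.0399
line x=-0.0202*y+0.5474 y 0.17125592111150778 0.28390878644497064 2040 z 0.000588163987605592
```

carry_out([
  [0.2,0,0,0,0,0,1],
  [0.2,0,0,0,0,0,1],
  [0,0,0.8,0,0,0,1],
  [0,0,0.8,0,0,0,1],
  [0,0,0.8,0,0,0,1],
  [0,0,0.8,0,0,0,1],
  [-0.85,0,0,0,0,0,1],
  [-0.85,0,0,0,0,0,1],
  [-0.85,0,0,0,0,0,1],
  [-0.85,0,0,0,0,0,1],
  [-0.85,0,0,0,0,0,1],
  [0,0,0,0,0,0,1],
  [0,0,0,0,0,0,1],
])

```text
t: 41.52
tool_pos: [0.5003, 0.1553, 0.0987]
tcp_rot: [179.9, -0.0, 91.0]
ft_force: [-0.3, -0.7, -3.5]
finger_gap: 0.149
grasp_force: 30.0
```

```bash
python3 - <<'E'
from m import *
s=r.observe(); print(s['t'],s['tool_pos'],s['tcp_rot'],s['grasp_force'])
im,d,P=cloud('wrist'); tins_line(im,P); save('w12.png',im)
P=P.copy(); y0=s['tool_pos'][1]; P[P[...,1]<y0+.03]=np.nan; P[P[...,1]>y0+.1]=np.nan; held(P,s['tool_pos'])
im,d,P=cloud('scene'); cans(im,P); tins_line(im,P); rect('felt',P,(np.abs(P[...,1]+.045)<.08)&(np.abs(P[...,0]-.5)<.22)&(cv2.cvtColor(im,cv2.COLOR_RGB2HSV)[...,1]<110)&(P[...,2]<.01))
E
```

```text
41.525 [0.50028907 0.15533898 0.09867089] [ 1.79945942e+02 -4.67338762e-02  9.10449529e+01] 29.999360740184784
tin [359. 152.] 1444 [0.5469 0.2074 0.0417] 0.04
tin [353. 236.] 1293 [0.5466 0.1498 0.0425] 0.0402
tin [346. 306.] 857 [0.5535 0.0955 0.0324] 0.0402
plane [ 0.0014 -0.0044  0.094 ] top z rel tcp -0.0046236424296879075 17076 y 0.18534942085626052 0.2553375928433419
edge slope -0.0143 x-tcp.x at tcp.y -0.0296 rms 0.0
edge slope -0.0196 x-tcp.x at tcp.y 0.0311 rms 0.0
lid [203. 153.] 140 [ 0.4489 -0.3816  0.0702] med [ 0.4565 -0.3757  0.0527]
lid [243. 172.] 147 [ 0.4684 -0.1979  0.0694] med [ 0.4756 -0.1906  0.0529]
lid [158. 183.] 160 [ 0.6321 -0.4678  0.1435] med [ 0.6653 -0.419   0.054 ]
knobtop [155. 178.] 149 [ 0.634  -0.4628  0.1322] med [ 0.6673 -0.4255  0.0773]
bluedisc [245. 184.] 115 [ 0.4696 -0.1959  0.082 ] med [ 0.4883 -0.1782  0.0033]
whitedisc [208. 162.] 186 [ 0.4234 -0.3962  0.1534] med [ 0.4618 -0.3631  0.0022]
dish [209. 202.] 318 [ 0.6193 -0.2471  0.1155] med [ 0.6181 -0.2499  0.0042]
tin [305. 216.] 85 [0.5469 0.0863 0.0409] 0.0382
tin [322. 223.] 96 [0.5463 0.1497 0.0415] 0.0387
tin [338. 230.] 97 [0.545  0.2063 0.0415] 0.0389
tin [374. 243.] 110 [0.5414 0.3259 0.0427] 0.0384
felt [ 228  166   82   84 1996] [ 0.5176 -0.0347] [0.1569 0.402 ] 86.38 -0.0008
```

carry_out([
  [0,-0.68,0,0,0,0.2533,1],
  [0,-0.68,0,0,0,0.2533,1],
  [0,-0.68,0,0,0,0.2533,1],
  [0,-0.68,0,0,0,0.2533,1],
  [0,-0.68,0,0,0,0.2533,1],
  [0,-0.68,0,0,0,0.2533,1],
  [0,-0.68,0,0,0,0.2533,1],
  [0,-0.68,0,0,0,0.2533,1],
  [0,-0.68,0,0,0,0.2533,1],
  [0,-0.68,0,0,0,0.2533,1],
  [0,-0.68,0,0,0,0.2533,1],
  [0,-0.68,0,0,0,0.2533,1],
  [0,0,0,0,0,0,1],
  [0,0,0,0,0,0,1],
])

```text
t: 43.38
tool_pos: [0.4998, -0.0489, 0.0979]
tcp_rot: [-180.0, -0.0, -178.0]
ft_force: [0.2, 0.3, -3.1]
finger_gap: 0.145
grasp_force: 30.0
```

carry_out([
  [0,0,-1,0,0,0,1],
  [0,0,-1,0,0,0,1],
  [0,0,-0.6,0,0,0,1],
  [0,0,-0.4,0,0,0,1],
  [0,0,-0.2,0,0,0,1],
  [0,0,0,0,0,0,1],
  [0,0,0,0,0,0,1],
])

```text
t: 44.25
tool_pos: [0.4999, -0.0491, 0.0184]
tcp_rot: [180.0, 0.0, -177.8]
ft_force: [0.8, 0.4, -3.8]
finger_gap: 0.15
grasp_force: 30.0
```

carry_out([
  [0,0,-0.12,0,0,0,1],
  [0,0,-0.08,0,0,0,1],
  [0,0,0,0,0,0,1],
  [0,0,0,0,0,0,-1],
  [0,0,0,0,0,0,-1],
  [0,0,0,0,0,0,-1],
  [0,0,0,0,0,0,-1],
  [0,0,0,0,0,0,-1],
  [0,0,0,0,0,0,-1],
  [0,0,0.5,0,0,0,-1],
  [0,0,1,0,0,0,-1],
  [0,0,1,0,0,0,-1],
  [0,0,1,0,0,0,-1],
  [0,0,1,0,0,0,-1],
  [0,0,1,0,0,0,-1],
  [0,0,1,0,0,0,-1],
  [0,0,1,0,0,0,-1],
  [0,0,1,0,0,0,-1],
  [0,0,1,0,0,0,-1],
  [0,0,0,0,0,0,-1],
])

```text
t: 46.75
tool_pos: [0.5003, -0.0493, 0.2526]
tcp_rot: [180.0, 0.2, -177.8]
ft_force: [-0.5, -0.8, -0.4]
finger_gap: 1.001
grasp_force: 0.0
```

```bash
python3 - <<'E'
from m import *
s=r.observe(); print(s['t'],s['tool_pos'],s['tcp_rot'],s['grasp_force'])
im,d,P=cloud('wrist'); save('w13.png',im); ruler(im,P); tins_line(im,P); cans(im,P)
im,d,P=cloud('scene'); save('scene13.png',im); tins_line(im,P); cans(im,P)
a,b=cv2.imread('pics/w13.png'),cv2.imread('pics/scene13.png')
cv2.imwrite('pics/m13.png',np.hstack([cv2.resize(a,(400,300)),cv2.resize(b[100:310,140:420],(400,300))]))
E
```

```text
46.75 [ 0.50026494 -0.04933347  0.25259038] [ 179.95811579    0.1852709  -177.80779834] 0.0
ruler [  249    36    58   255 13315] [ 0.5012 -0.0498] [0.2997 0.0611] 2.18 0.0081
rib [ 272  139   13   81 1007] [ 0.5006 -0.0494] [0.0896 0.0132] 1.98 0.0379
felt [  241    15    77   286 19729] [ 0.5004 -0.0481] [0.3412 0.0819] 2.2 0.0076
tin [395. 223.] 1117 [0.5451 0.0854 0.0435] 0.0398
tin [451. 224.] 1138 [0.5442 0.1489 0.0442] 0.0395
tin [501. 225.] 1158 [0.5431 0.2067 0.0447] 0.0394
line x=-0.0153*y+0.5465 y 0.04793266449524783 0.30071070463969624 338 z 0.00028948315124220105
lid [137. 144.] 2549 [ 0.4667 -0.1974  0.0646] med [ 0.4628 -0.1919  0.0542]
knobtop [126. 148.] 526 [ 0.4666 -0.1974  0.0241] med [ 0.4662 -0.1961  0.0781]
bluedisc [6. 8.] 124 [ 0.3353 -0.3412  0.0227] med [ 0.3357 -0.3368  0.007 ]
bluedisc [165. 134.] 1411 [ 0.4663 -0.1985  0.0887] med [ 0.4511 -0.176   0.0043]
whitedisc [ 12. 120.] 1168 [ 0.4486 -0.3665  0.081 ] med [ 0.449  -0.3516  0.0047]
dish [115. 255.] 4370 [ 0.6154 -0.2508  0.1027] med [ 0.6113 -0.2517  0.0045]
tin [304. 216.] 93 [0.5474 0.0854 0.0435] 0.0387
tin [322. 223.] 93 [0.5452 0.1527 0.0441] 0.0383
tin [339. 229.] 99 [0.5454 0.2085 0.0422] 0.0385
tin [374. 243.] 110 [0.5417 0.3258 0.043 ] 0.0383
lid [203. 153.] 134 [ 0.4481 -0.3827  0.0682] med [ 0.4567 -0.3764  0.0525]
lid [243. 172.] 149 [ 0.4693 -0.1977  0.0663] med [ 0.4764 -0.1901  0.053 ]
lid [157. 183.] 164 [ 0.635  -0.4625  0.1409] med [ 0.6692 -0.4202  0.0554]
knobtop [156. 178.] 153 [ 0.6345 -0.4649  0.1295] med [ 0.6636 -0.4242  0.0769]
bluedisc [244. 183.] 117 [ 0.4699 -0.1961  0.0851] med [ 0.4882 -0.1789  0.0037]
whitedisc [208. 163.] 177 [ 0.4242 -0.3865  0.1374] med [ 0.4625 -0.3612  0.0023]
dish [209. 202.] 299 [ 0.6106 -0.2488  0.1098] med [ 0.6184 -0.2502  0.0039]
```

View pics/m13.png

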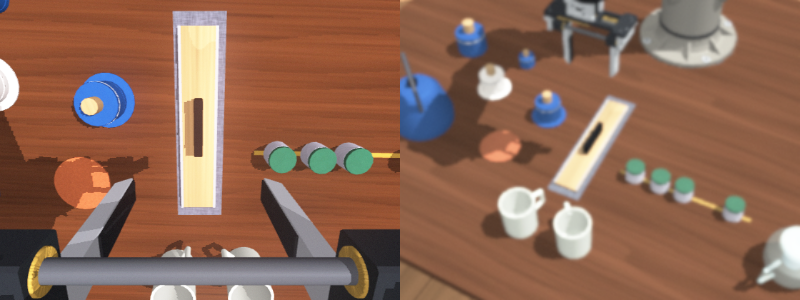

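The ruler lies centred on its felt, all four tins stand on the line, and both canisters are on their own coasters. I hand the job in.

```bash
python3 -c "
from workcell import r
print(r.finish_job())"
```

```text
the job is handed in; nothing more can be done
None
```

I handed the job in at about 47 s of the 208 s; no verdict came back. At the last look, both canisters were on their own coasters, all four tins present stood on the brass line, and the straightedge lay centred on its felt.

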